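# Open the sprung clamp and slide the leaded panel off its board

### The arm

A 6-joint arm with a two-finger parallel gripper is mounted at the origin on the work surface. World frame = base frame: x ahead of the robot, y to its left, z up, the work surface at z = 0. Lengths are in m, angles in rad, forces in N, time in s.
With the tool pointing down it reaches from about 0.275 to 0.875 m from the base axis. Payload 12.5 kg.
Tool frame: the origin (TCP) lies midway between the tips of the shut fingers; the grasp point (between the pads) lies robot.grip_point_offset behind it (robot.grip_point_offset is the distance from the TCP to the grasp point, in m); z points along the fingers, y is the line along which they close (so a half turn about z gives the same grasp; the last joint's range is limited). The gripper opens to 85 mm and grips with 20 to 120 N. Pads are 22 mm wide; open, the fingers measure 114 mm over their backs; the gripper's body (76 mm by 85 mm) begins 54 mm behind the grasp point. The pads swing forward as they close: fully open they stand 13 mm farther back than shut.
Start: joints at [1.045, 0.351, 1.652, -0, 1.139, -0.085], TCP at [0.235, 0.497, 0.231] pointing down, gripper open.
Joint ranges: [-2.75, 2.75], [-0.79, 2.1], [0.01, 2.65], [-1.57, 4.71], [0.07, 3.14], [-2.87, 2.87]. Speed limits (rad/s): [2.22, 2.22, 2.79, 3.14, 3.14, 3.14].

### API

Orientations are given as [roll, pitch, yaw] about the fixed x, y, z axes, in that order (R = Rz(yaw) Ry(pitch) Rx(roll)).
In Python, from plant import robot gives the robot as it stands.
- The arm moves only by the shell command python3 nudge.py [FORCE], which reads ROWS from standard input. ROWS is a JSON object with one list for each field, all of the same length, 1 to 8, a row being the entries at one place: x, y, z (the shift in shares of the most that a row can go, 1 being 50 mm), rz (a turn about the tool's z in a scale on which 1.0 is pi rad), aperture (the finger opening in m); each row shifts and turns the commanded pose from where the row before left it, along the tool's axes as they then stand; what a row does not reach is not made up. A row lasts 1/10 s, in which the tool goes at most 0.05 m and 0.15 rad, less where a joint would pass 70% of its speed; a pose out of reach is approached as far as the arm can. The fingers move at their own pace and stop on an object; FORCE is the grip in N (left out, the last holds). Time passes only in rows, so rows that do not move let the fingers close. It prints the time, the measured TCP pose, the force, the opening and the grip force at its end. A shift or turn number past 1, either way, is cut back to 1. Input that does not fit is refused with a message, and nothing moves.
- robot.sense(): the state, without advancing time (a new reading comes with each control period).
- robot.grab_frame(name): name is "side" or "top" or "wrist"; returns a dict with "image" (480x640x3 uint8, red, green, blue), "fx", "fy", "cx", "cy" (pixels), "D" ([k1, k2, p1, p2, k3] as OpenCV has them; the pictures are not rectified), "R" (3x3) and "t" (3): a world point X has camera coordinates R X + t. Camera axes: x right, y down, z forward; pixel columns grow to the right and rows downward; lengths in m; the calibration is good to about 2 mm. A picture is of the moment at which its call begins. There is no depth.
- robot.close_job(): hands the job in; it is judged then, once.
The state is a dict: "time_s": time; "q": joint angles; "dq": joint speeds; "joint_torque": joint torques, N m; "ee_pos": TCP position; "tool_rot": TCP orientation; "ft_force": force on the tool from outside, world axes, zero at the start; "moment": the same for the moment, N m; "grip_width": finger opening in m; "grip_force": force on a finger pad.
Only numpy, scipy, OpenCV 4.12 (cv2) and the standard library are available. Lean on these libraries where they do the work, as an engineer would, in place of code of your own. Each camera call takes 0.05 s, during which the arm holds its last target. There are 200 camera calls.

### The job

The leaded glass panel on the leading-up board is finished and must be made ready to come off: first open the sprung side clamp by pushing its orange tab back past the red catch and letting it go, so that the slide comes back and hangs on the catch, open on its own. Then push the panel gently by its end edge, straight along the fence, until about 45 mm of it sticks out over the board's open edge, and leave it lying there. Use the fingertips only: do not grip or lift the panel, and disturb none of the other things.

Things in the scene. Friction and masses are not known exactly. Their poses are not given: they have to be found in the camera images.
- jig: Leading-up board: fixed plywood board 360 mm (its x) by 320 mm (its y), 18 mm thick, flat on the table; origin at the centre of its underside, z up. Fence along its +x side, panel against it; the -y edge is open; the +y end has two end blocks; the clamp sits at the -x side, its slide running along the board's x at y = -30 mm. Place and turn of the board vary.
- clamp (a joint): How far the slide is pushed back along the board's -x (m). A spring drives it to the panel (7 N shut, 12 N at full travel). Shut on the panel: about 0.004. By about 0.033 the red catch has snapped in behind its tooth; at 0.044 its tail meets a steel stop pin. Let go after that, it springs back and hangs on the catch at about 0.029, its open position; let go earlier, it shuts again.
- tab (a point): Centre of the inner face (towards the board's +x and the panel) of the slide's upright orange thumb tab: 44 mm wide along the board's y, 8 mm thick, 39 to 71 mm above the table; this point is 55 mm above the table and moves with the slide. Fingertips push it towards the board's -x, staying above the slide's bar (top 32 mm above the table).
- catch (a joint): Angle of the small red sprung catch on the slide's +y side (rad): 0 at rest and when in behind the tooth, up to about 0.21 while the tooth lifts it. Its round pad, which would let the clamp shut again, is at x = -70 mm, y = 20 mm of the board, top 35 mm above the table; leave it alone.
- panel: The loose leaded glass panel in a zinc frame: 140 mm (its x) by 200 mm (its y) by 10 mm thick, 0.4 to 0.85 kg, brittle (nudge it slowly), lying flat on the board with its long +x side against the fence; origin at the centre of its underside (18 mm above the table).
- push_edge (a point): Middle of the panel's end edge at its +y end, half-way up its thickness (23 mm above the table); fingertips set down on the board's +y side of it, between the end blocks, push the panel towards the board's -y.
- lead_edge (a point): Middle of the panel's other end edge, at its -y end, 23 mm above the table; this end goes out over the open edge. At the start it is 25 to 42 mm short of the open edge.
- open_edge (a point): Point on the top of the board's open (-y) edge, at x = 70 mm, y = -160 mm of the board, 18 mm above the table.
- end_gap (a point): Middle of the 79 mm wide gap between the two wooden end blocks (each about 30 x 22 mm, 15 mm high), on the board's top, 18 mm above the table; the blocks reach 11 mm to either side of it along the board's y. The panel's push_edge starts 14 to 31 mm to the -y of it; the board is free for 64 mm to the +y of it.
- fence (a point): Middle of the top edge of the fence's inner face (towards the board's -x): the fence is wood, 25 mm wide, 22 mm above the board's top, and runs the board's whole length along y.
- nail_tin: Round tin, 56 mm across, 23 mm high, standing on the board near its +y end; origin at the centre of its underside. Bystander.
- fid: White plastic lead fid, 135 x 18 x 8 mm, lying on the board beside the clamp (+y side); origin under its middle. Bystander.
- came_offcut: Strip of lead came, 110 x 8 x 8 mm, lying on the board beside the clamp (-y side); origin under its middle. Bystander.
- nippers: Lead nippers with blue handles, about 170 x 55 x 13 mm, lying on the table; origin under the pivot. Bystander.
- hammer: Glazing hammer, 240 mm long, lying on the table; origin under it. Bystander.
- flux: White flux bottle, 56 mm across, 120 mm high, standing on the table; origin at the centre of its underside. Bystander.
- brush: Flux brush, 200 mm long, lying on the table; origin under it. Bystander.

How it is judged:
On the way, in this order (a step that is already met when the one before it is completed fails the run):
1. the clamp's slide is pushed back past the catch (value of joint clamp above 0.031 m), for 0.02 s.
2. let go, the slide has come back and hangs on the catch (value of joint clamp between 0.026 and 0.031 m and value of joint catch below 0.06 rad and contact force between the fingers and clamp below 0.3 N and velocity of joint clamp between -0.01 and 0.01 m/s), for 0.2 s.
3. the panel is pushed out over the open edge (y of lead_edge in the frame of jig between -0.22 and -0.19 m), for 0.2 s.
At the end, for the whole second after the job is handed in: The slide hangs on its catch by itself (26 to 31 mm back, the catch in); the panel lies flat and still on the board, sticking out 30 to 60 mm past the open edge, straight along the fence to 0.1 rad and no more than about 15 mm from it (all of step 3 and value of joint clamp between 0.026 and 0.031 m and value of joint catch below 0.06 rad and angle between the y axis of panel and the y axis of jig, either way round below 0.1 rad and x of panel in the frame of jig above 0.055 m and linear speed of panel below 0.01 m/s and angle between panel's own z axis and vertical below 0.05 rad and height (world z) of panel between 0.015 and 0.021 m); the robot touches nothing.
It fails at once if the panel is lifted or tipped (height (world z) of panel above 0.026 m or height (world z) of panel below 0.01 m or angle between panel's own z axis and vertical above 0.12 rad).
It fails at once if the panel is pushed or pressed harder than 30 N (contact force between the fingers and panel above 30 N).
It fails at once if another thing is disturbed by more than 20 mm (distance of any of nail_tin, fid, came_offcut, nippers, hammer, flux, brush from where it was at the start of the episode above 0.02 m).
It also fails if it takes over 51 s, if anything falls off the work surface, if the arm or the gripper's body presses on something with over 40 N, if the wrist force passes 120 N, or if a joint passes its speed limit or range.

## Working session

There is one attempt and no reset: what is moved stays moved. The work goes in short steps, Python scripts to look and compute and a shell command to move; the robot and the scene stay as the last step left them, time stands still between calls to the robot, and variables do not carry over. Pictures are saved under pics/ and viewed, at most 12 in all, crops included, and the job is handed in when it is done.

```bash
ls; mkdir -p pics; python3 - <<'E'
from plant import robot
import cv2
s=robot.sense();print(s['time_s'],s['ee_pos'],s['tool_rot'],s['grip_width'],robot.grip_point_offset)
for n in("top","side"):
    f=robot.grab_frame(n);cv2.imwrite(f"pics/{n}0.png",f["image"][:,:,::-1])
    print(n,f["fx"],f["cx"],f["cy"],f["D"],f["R"],f["t"])
E
```

```text
nudge.py
pics
plant.py
0.0 [0.23446685 0.49714679 0.23074301] [-3.14039057e+00 -1.07408115e-04  2.70079092e+00] 0.08558626449239533 0.0187
top 596.9827460583052 309.9813967061841 240.80510389798832 [-0.01169798  0.          0.          0.          0.        ] [[-0.00507589 -0.99992901 -0.0107799 ]
 [-0.99594424  0.00602346 -0.08977081]
 [ 0.08982937  0.01028051 -0.99590411]] [0.03100282 0.55732266 1.49152205]
side 571.4051224050984 309.42987592297726 238.1230843132388 [0.01072652 0.         0.         0.         0.        ] [[ 0.99326323 -0.11577084 -0.00502632]
 [-0.08454747 -0.69435299 -0.71465072]
 [ 0.07924568  0.71026125 -0.69946342]] [-0.54465212  0.10513205  1.5509519 ]
```

View pics/top0.png

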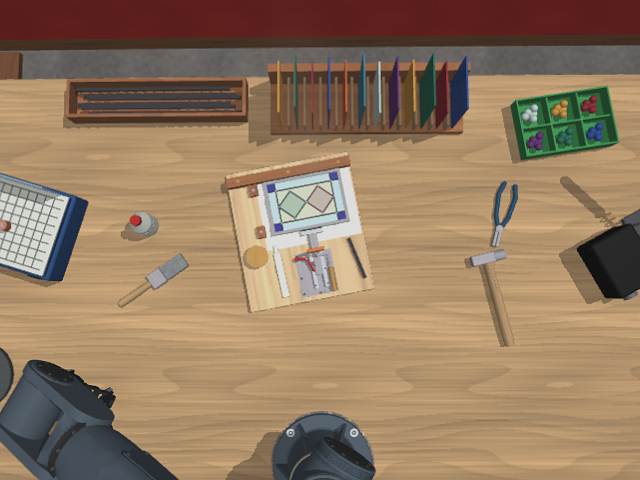

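View pics/side0.png

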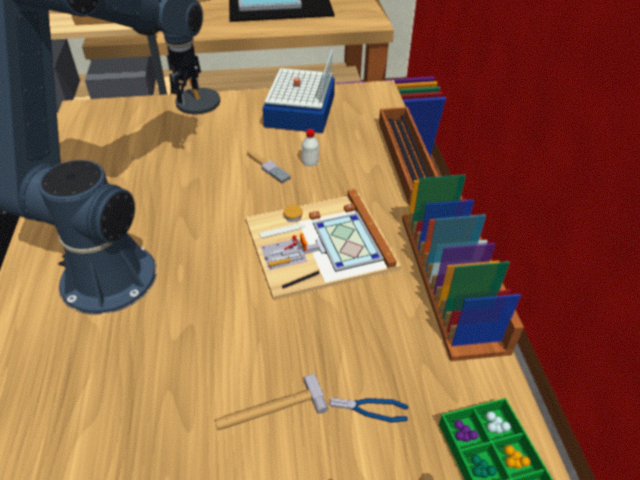

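The top view shows the board at about (300,232), with the fence at the top (far from the robot), the end blocks at (252,190) and (262,231), the orange tab at about (315,250), and the tin at (256,257). The board's +y points left, towards world +y. Next I'll enlarge it.

```bash
python3 - <<'E'
import cv2
for n,(x0,y0,x1,y1),k in(("top",(220,148,380,316),3.5),("side",(240,180,405,300),4.5)):
    c=cv2.imread(f"pics/{n}0.png")[y0:y1,x0:x1]
    cv2.imwrite(f"pics/{n}0c.png",cv2.resize(c,None,fx=k,fy=k,interpolation=cv2.INTER_CUBIC))
E
```

```text
(no output)
```

View pics/top0c.png

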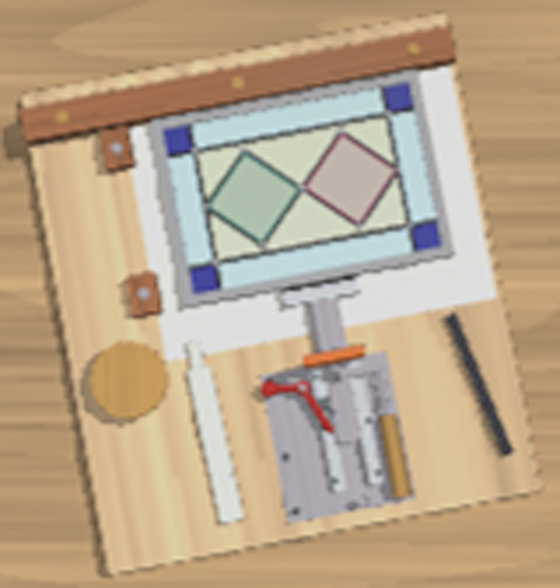

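View pics/side0c.png

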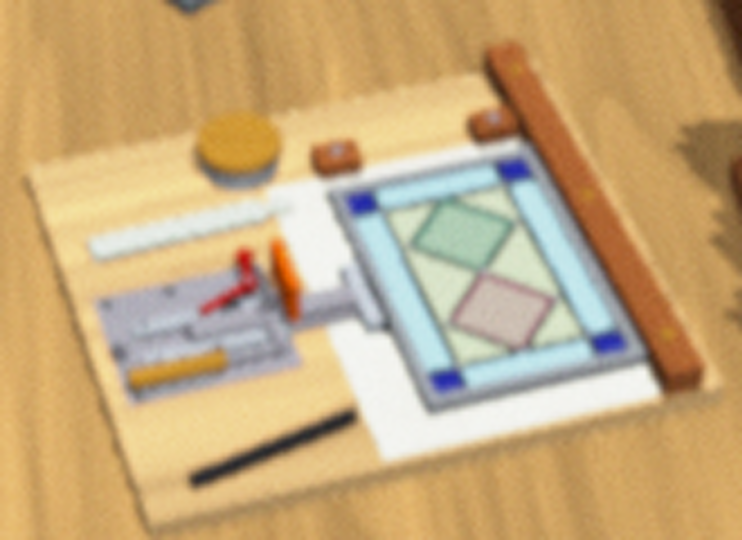

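The crops show the panel corners, end blocks, board corners and tab clearly. I'll triangulate these from both views and fit the board pose.

```bash
cat > h.py <<'E'
import numpy as np,cv2
from plant import robot
def und(f,p):
    K=np.array([[f["fx"],0,f["cx"]],[0,f["fy"],f["cy"]],[0,0,1]])
    return cv2.undistortPoints(np.array([[p]],float),K,np.array(f["D"]))[0,0]
def tri(obs):
    A=[];b=[]
    for f,p in obs:
        u,v=und(f,p);R=np.array(f["R"]);t=np.array(f["t"])
        A+=[R[0]-u*R[2],R[1]-v*R[2]];b+=[u*t[2]-t[0],v*t[2]-t[1]]
    return np.linalg.lstsq(np.array(A),np.array(b),rcond=None)[0]
def atz(f,p,z):
    u,v=und(f,p);R=np.array(f["R"]);t=np.array(f["t"])
    c=-R.T@t;d=R.T@np.array([u,v,1]);return c+d*(z-c[2])/d[2]
E
cat > m.py <<'E'
from h import *
T=robot.grab_frame("top");S=robot.grab_frame("side")
P={"b-x+y":((104,570),(28,172)),"b-x-y":((540,488),(152,526)),"p+x+y":((150,122),(522,143)),"p+x-y":((415,72),(648,360)),
"p-x-y":((452,252),(432,408)),"p-x+y":((186,305),(330,192)),"blkA":((115,146),(490,119)),"blkB":((143,293),(335,150)),
"tab+y":((305,357),(276,240)),"tab-y":((366,350),(297,290)),"tin":((126,380),(238,142))}
Z=dict(b=.018,p=.028,blk=.033,tab=.071,tin=.041)
for n,(a,c) in P.items():
    a=np.array(a)/3.5+(220,148)-.36;c=np.array(c)/4.5+(240,180)-.39
    z=[v for k,v in Z.items() if n.rstrip("AB").startswith(k) ][0] if n[0]!='b' else (.033 if 'blk' in n else .018)
    print(n,tri([(T,a),(S,c)]).round(4),atz(T,a,z)[:2].round(4),atz(S,c,z)[:2].round(4))
E
python3 m.py
```

```text
b-x+y [0.3803 0.1832 0.009 ] [0.3821 0.1823] [0.3791 0.1732]
b-x-y [ 0.4392 -0.1338  0.0135] [ 0.4395 -0.1334] [ 0.4387 -0.1376]
p+x+y [0.7054 0.1486 0.0305] [0.7079 0.1487] [0.704 0.151]
p+x-y [ 0.7463 -0.0458  0.0208] [ 0.7436 -0.0454] [ 0.7454 -0.0523]
p-x-y [ 0.611  -0.0713  0.0235] [ 0.6107 -0.0711] [ 0.6101 -0.0754]
p-x+y [0.5733 0.1225 0.0249] [0.5732 0.1223] [0.5727 0.1192]
blkA [0.688  0.1741 0.0311] [0.6894 0.1738] [0.6858 0.1717]
blkB [0.5808 0.153  0.0336] [0.5816 0.1531] [0.5801 0.1536]
tab+y [0.5305 0.0354 0.07  ] [0.5316 0.0354] [0.5293 0.0344]
tab-y [ 0.537  -0.0075  0.0685] [ 0.5363 -0.0075] [ 0.5372 -0.01  ]
tin [0.5179 0.1648 0.0369] [0.518  0.1644] [0.5172 0.1602]
```

The manual's scale: shifts go in shares of 50 mm and turns go in shares of pi rad. Converting my numbers, 0.15 rad is 0.0477.

```bash
echo '{"x": [0, 0, 0, 0, 0, 0, 0], "y": [0, 0, 0, 0, 0, 0, 0], "z": [0, 0, 0, 0, 0, 0, 0], "rz": [0.0477, 0.0477, 0.0477, 0.0477, 0.0477, 0.0477, 0.0127], "aperture": [0, 0, 0, 0, 0, 0, 0]}' | python3 nudge.py 30
cat > g.py <<'E'
# usage: g.py bx by z : remaining move in tool axes to a board-frame target; prints where TCP is in board frame
from h import *;import sys
from scipy.spatial.transform import Rotation as Ro
a=0.19;o=np.array([.5839,.056]);B=np.array([[np.cos(a),-np.sin(a)],[np.sin(a),np.cos(a)]])
s=robot.sense();R=Ro.from_euler('xyz',s["tool_rot"]).as_matrix()
b=np.array(sys.argv[1:4],float);w=np.r_[o+B@b[:2],b[2]]
print("t",round(s["time_s"],2),"board",(B.T@(np.array(s["ee_pos"])[:2]-o)).round(4),"z",round(s["ee_pos"][2],4),"rpy",np.round(s["tool_rot"],3),"F",(B.T@np.array(s["ft_force"])[:2]).round(1),round(s["ft_force"][2],1))
print("go",(R.T@(w-s["ee_pos"])).round(4),"turn",round(s["tool_rot"][2]-(a+np.pi/2),3))
E
python3 g.py -0.025 -0.03 0.1
```

```text
time_s: 0.9
ee_pos: [0.2346, 0.4973, 0.2311]
tool_rot: [-3.141, 0.0, 1.755]
ft_force: [0.2, -0.8, -0.4]
grip_width: -0.0
grip_force: 0.0
t 0.9 board [-0.2597  0.4994] z 0.2311 rpy [-3.141  0.     1.755] F [ 0.  -0.9] -0.4
go [-0.528   0.2376  0.1312] turn -0.005
```

Converted, -0.04 m is -0.8, 0.018 m is 0.36.

```bash
echo '{"x": [-0.8, -0.8, -0.8, -0.8, -0.8, -0.8, -0.8, -0.8], "y": [0.36, 0.36, 0.36, 0.36, 0.36, 0.36, 0.36, 0.36], "z": [0, 0, 0, 0, 0, 0, 0, 0], "rz": [0, 0, 0, 0, 0, 0, 0, 0], "aperture": [0, 0, 0, 0, 0, 0, 0, 0]}' | python3 nudge.py >/dev/null
echo '{"x": [-0.8, -0.8, -0.8, -0.8, -0.8, -0.16, 0, 0], "y": [0.36, 0.36, 0.36, 0.36, 0.36, 0.08, 0, 0], "z": [0, 0, 0.4, 0.6, 0.6, 0.4, 0, 0], "rz": [0, 0, 0, 0, 0, 0, 0, 0], "aperture": [0, 0, 0, 0, 0, 0, 0, 0]}' | python3 nudge.py >/dev/null; python3 g.py -0.025 -0.03 0.048
python3 - <<'E'
from h import *
f=robot.grab_frame("wrist");cv2.imwrite("pics/w1.png",f["image"][:,:,::-1])
E
```

```text
t 2.5 board [-0.0239 -0.0234] z 0.1351 rpy [-3.141 -0.     1.761] F [0.3 0.2] 0.8
go [-0.0066 -0.001   0.0871] turn -0.0
```

View pics/w1.png

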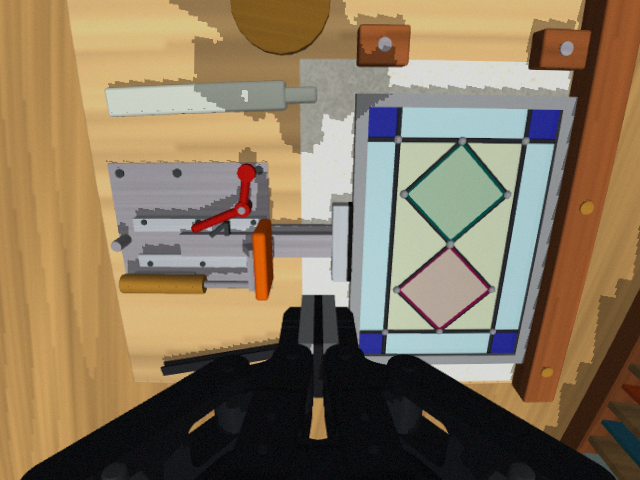

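The wrist view shows the clamp shut. The tab's inner top edge runs from (271,222) to (269,299), the panel's end edge from (356,95) to (577,97), and the block tops are at (384,43) and (563,46). I'll convert these to the board frame as a check.

```bash
python3 - <<'E'
from h import *
f=robot.grab_frame("wrist")
a=0.19;o=np.array([.5839,.056]);B=np.array([[np.cos(a),-np.sin(a)],[np.sin(a),np.cos(a)]])
for n,p,z in(("tab+",(271,222),.071),("tab-",(269,299),.071),("p-x+y",(356,95),.028),("p+x+y",(577,97),.028),("p-x-y",(358,355),.028),("p+x-y",(518,362),.028),("bA",(563,46),.033),("bB",(384,43),.033),("fence",(603,10),.04),("fence2",(513,399),.04)):
    print(n,(B.T@(atz(f,p,z)[:2]-o)).round(4))
E
```

```text
tab+ [-0.0494 -0.0028]
tab- [-0.0526 -0.052 ]
p-x+y [0.001  0.0666]
p+x+y [0.1419 0.0673]
p-x-y [ 0.0088 -0.1245]
p+x-y [ 0.1378 -0.1327]
bA [0.1242 0.0961]
bB [0.0162 0.0957]
fence [0.1405 0.1149]
fence2 [ 0.1327 -0.159 ]
```

Converted, 0.04 m is 0.8, 0.03 m is 0.6.

```bash
echo '{"x": [-0.14, 0, 0, 0, 0, 0, 0, 0], "y": [0.06, 0, 0, 0, -0.08, -0.08, -0.08, 0], "z": [0.8, 0.6, 0.34, 0, 0, 0, 0, 0], "rz": [0, 0, 0, 0, 0, 0, 0, 0], "aperture": [0, 0, 0, 0, 0, 0, 0, 0]}' | python3 nudge.py; python3 g.py -0.06 -0.03 0.048
```

```text
time_s: 3.4
ee_pos: [0.5573, 0.0195, 0.0487]
tool_rot: [3.141, 0.0, 1.761]
ft_force: [-0.8, -1.1, 0.8]
grip_width: -0.0004
grip_force: 0.0
t 3.4 board [-0.033  -0.0308] z 0.0487 rpy [3.141 0.    1.761] F [-1. -1.] 0.8
go [ 0.0008 -0.027   0.0007] turn -0.0
```

Converted, -0.004 m is -0.08.

```bash
echo '{"x": [0, 0, 0, 0], "y": [-0.08, -0.08, -0.08, 0], "z": [0, 0, 0, 0], "rz": [0, 0, 0, 0], "aperture": [0, 0, 0, 0]}' | python3 nudge.py; python3 g.py -0.06 -0.03 0.048
```

```text
time_s: 3.8
ee_pos: [0.5466, 0.0173, 0.0481]
tool_rot: [3.139, 0.0, 1.76]
ft_force: [5.4, 2.8, -3.6]
grip_width: -0.0003
grip_force: 3.2
t 3.8 board [-0.0439 -0.0309] z 0.0481 rpy [3.139 0.    1.76 ] F [5.9 1.7] -3.6
go [ 0.0009 -0.0161  0.0001] turn -0.0
```

Converted, -0.005 m is -0.1.

```bash
echo '{"x": [0, 0, 0, 0, 0, 0], "y": [-0.1, -0.1, -0.1, -0.1, 0, 0], "z": [0, 0, 0, 0, 0, 0], "rz": [0, 0, 0, 0, 0, 0], "aperture": [0, 0, 0, 0, 0, 0]}' | python3 nudge.py >/dev/null; python3 g.py -0.075 -0.03 0.048
python3 - <<'E'
from h import *
f=robot.grab_frame("wrist");cv2.imwrite("pics/w2.png",f["image"][150:350,80:400,::-1].repeat(2,0).repeat(2,1))
E
```

```text
t 4.4 board [-0.0634 -0.0309] z 0.0482 rpy [3.138 0.    1.76 ] F [7.8 0.9] -3.9
go [ 0.0009 -0.0116  0.0001] turn -0.0
```

View pics/w2.png

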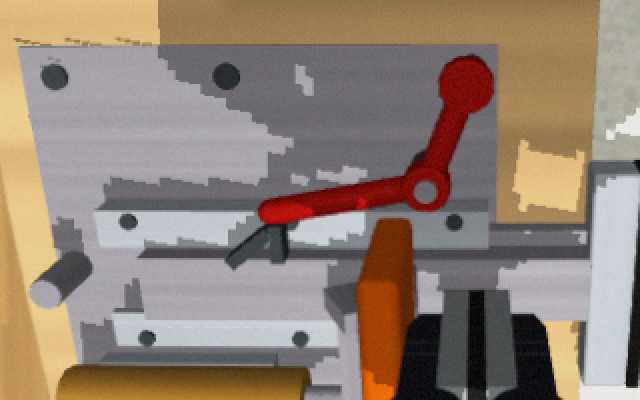

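The slide is moving back, and the tooth at (265,245) in this crop now meets the tip of the red catch. I'll keep pushing.

Converted, -0.004 m is -0.08.

```bash
echo '{"x": [0, 0, 0, 0, 0], "y": [-0.08, -0.08, -0.08, 0, 0], "z": [0, 0, 0, 0, 0], "rz": [0, 0, 0, 0, 0], "aperture": [0, 0, 0, 0, 0]}' | python3 nudge.py >/dev/null; python3 g.py -0.08 -0.03 0.048
python3 - <<'E'
from h import *
f=robot.grab_frame("wrist");cv2.imwrite("pics/w3.png",f["image"][150:350,80:400,::-1].repeat(2,0).repeat(2,1))
E
```

```text
t 4.95 board [-0.0749 -0.0309] z 0.0482 rpy [3.137e+00 1.000e-03 1.760e+00] F [11.1  3. ] -6.0
go [ 0.0009 -0.0051  0.0002] turn -0.0
```

View pics/w3.png

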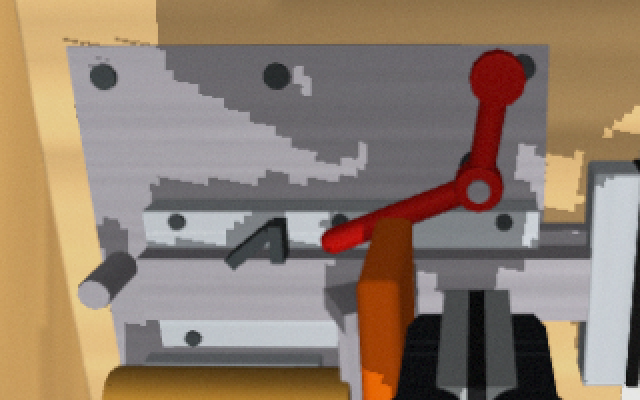

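The catch tip at (330,240) has dropped in behind the tooth at (285,240). I'll ease off slowly, then rise.

Converted, 0.015 m is 0.3, 0.01 m is 0.2.

```bash
echo '{"x": [0, 0, 0, 0, 0, 0, 0, 0], "y": [0.06, 0.06, 0.06, 0.1, 0.2, 0.3, 0, 0], "z": [0, 0, 0, 0, 0, 0, 0, 0], "rz": [0, 0, 0, 0, 0, 0, 0, 0], "aperture": [0, 0, 0, 0, 0, 0, 0, 0]}' | python3 nudge.py >/dev/null; python3 g.py -0.03 -0.03 0.06
python3 - <<'E'
from h import *
f=robot.grab_frame("wrist");cv2.imwrite("pics/w4.png",f["image"][150:350,80:400,::-1].repeat(2,0).repeat(2,1))
E
```

```text
t 5.8 board [-0.0381 -0.0308] z 0.0476 rpy [-3.141 -0.     1.761] F [-1.4 -0.4] -0.5
go [ 0.0008  0.0081 -0.0124] turn 0.0
```

View pics/w4.png

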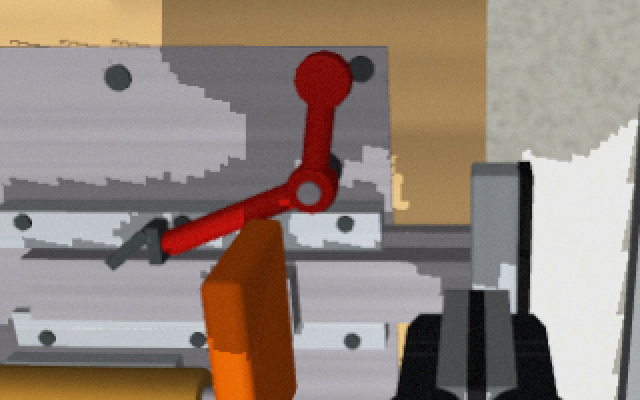

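The clamp hangs open on its catch: the tip at (168,242) bears on the tooth, and the fingers are clear of the tab. Next I'll go over to the panel's end.

Converted, -0.04 m is -0.8, 0.035 m is 0.7.

```bash
echo '{"x": [0, 0, 0.7, 0.7, 0.7, 0.7, 0, 0], "y": [0, 0, 0.54, 0.54, 0.54, 0.54, 0, 0], "z": [-0.6, -0.8, 0, 0, 0, 0, 0, 0], "rz": [0, 0, 0, 0, 0, 0, 0, 0], "aperture": [0, 0, 0, 0, 0, 0, 0, 0]}' | python3 nudge.py >/dev/null; python3 g.py 0.07 0.108 0.023
```

```text
t 6.65 board [0.0696 0.1096] z 0.1172 rpy [-3.14   0.     1.762] F [ 0.2 -1.1] -0.2
go [-0.0016  0.0005  0.0942] turn 0.001
```

Converted, 0.03 m is 0.6, 0.02 m is 0.4.

```bash
echo '{"x": [-0.04, 0, 0, 0, 0, 0, 0], "y": [0, 0, 0, 0, 0, 0, 0], "z": [0.6, 0.6, 0.4, 0.2, 0.08, 0, 0], "rz": [0, 0, 0, 0, 0, 0, 0], "aperture": [0, 0, 0, 0, 0, 0, 0]}' | python3 nudge.py >/dev/null; python3 g.py 0.07 0.085 0.023
python3 - <<'E'
from h import *
f=robot.grab_frame("side");cv2.imwrite("pics/s5.png",cv2.resize(f["image"][170:310,240:420,::-1],None,fx=4,fy=4))
E
```

```text
t 7.35 board [0.0708 0.1069] z 0.025 rpy [3.14  0.    1.761] F [0.5 0.9] 0.6
go [-0.0219 -0.0008  0.002 ] turn -0.0
```

View pics/s5.png

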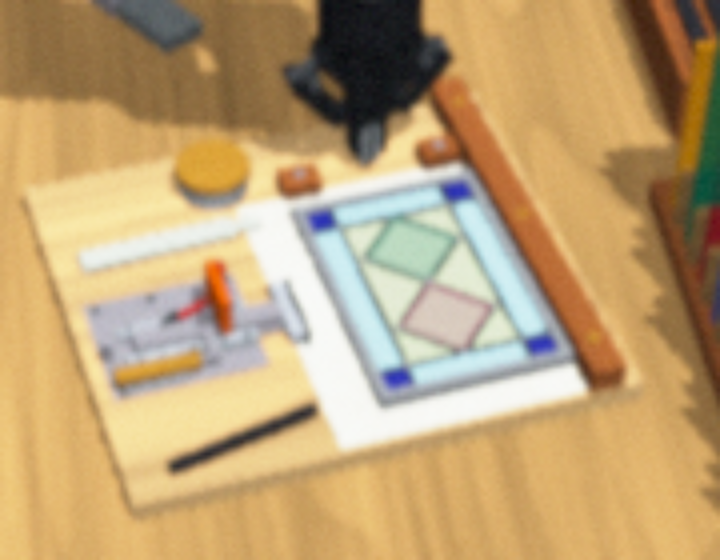

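The fingertip at (367,150) stands between the end blocks behind the panel, and the clamp is open. I'll approach slowly.

Converted, -0.006 m is -0.12, -0.003 m is -0.06.

```bash
echo '{"x": [-0.12, -0.12, -0.12, -0.06, -0.04, -0.04, -0.04, -0.04], "y": [0, 0, 0, 0, 0, 0, 0, 0], "z": [0.04, 0, 0, 0, 0, 0, 0, 0], "rz": [0, 0, 0, 0, 0, 0, 0, 0], "aperture": [0, 0, 0, 0, 0, 0, 0, 0]}' | python3 nudge.py ; python3 g.py 0.07 0.006 0.023
```

```text
time_s: 8.2
ee_pos: [0.6381, 0.1461, 0.0218]
tool_rot: [3.142, -0.0, 1.761]
ft_force: [-0.8, 2.6, 0.3]
grip_width: -0.0003
grip_force: 1.3
t 8.2 board [0.0703 0.0783] z 0.0218 rpy [ 3.142 -0.     1.761] F [-0.3  2.7] 0.3
go [-0.0723 -0.0003 -0.0012] turn 0.0
```

Converted, -0.003 m is -0.06.

```bash
echo '{"x": [-0.06, -0.06, -0.06, -0.06, -0.06, -0.06, -0.06, -0.06], "y": [0, 0, 0, 0, 0, 0, 0, 0], "z": [0, 0, 0, 0, 0, 0, 0, 0], "rz": [0, 0, 0, 0, 0, 0, 0, 0], "aperture": [0, 0, 0, 0, 0, 0, 0, 0]}' | python3 nudge.py >/dev/null; python3 g.py 0.07 0.006 0.023; echo '{"x": [-0.06, -0.06, -0.06, -0.06, -0.06, -0.06, -0.06, -0.06], "y": [0, 0, 0, 0, 0, 0, 0, 0], "z": [0, 0, 0, 0, 0, 0, 0, 0], "rz": [0, 0, 0, 0, 0, 0, 0, 0], "aperture": [0, 0, 0, 0, 0, 0, 0, 0]}' | python3 nudge.py >/dev/null; python3 g.py 0.07 0.006 0.023
python3 - <<'E'
from h import *
f=robot.grab_frame("wrist");cv2.imwrite("pics/w6.png",f["image"][:,:,::-1])
E
```

```text
t 9.0 board [0.0702 0.0539] z 0.0218 rpy [-3.141 -0.     1.761] F [-0.9  3.3] 0.2
go [-0.0479 -0.0002 -0.0012] turn -0.0
t 9.8 board [0.0702 0.03  ] z 0.0218 rpy [-3.141 -0.     1.761] F [-0.6  4. ] 1.1
go [-0.024  -0.0002 -0.0012] turn 0.0
```

View pics/w6.png

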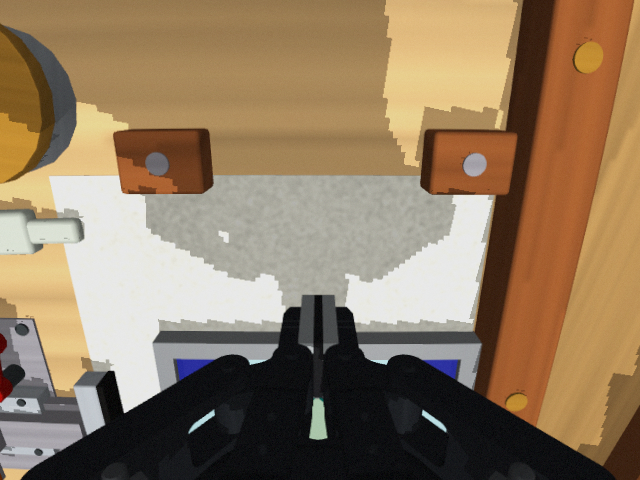

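The panel's end edge at row ~335 is still straight and its side is along the fence. I'll push the last 24 mm, back off and check.

Converted, -0.003 m is -0.06, -0.002 m is -0.04.

```bash
echo '{"x": [-0.06, -0.06, -0.06, -0.06, -0.06, -0.06, -0.06, -0.04], "y": [0, 0, 0, 0, 0, 0, 0, 0], "z": [0, 0, 0, 0, 0, 0, 0, 0], "rz": [0, 0, 0, 0, 0, 0, 0, 0], "aperture": [0, 0, 0, 0, 0, 0, 0, 0]}' | python3 nudge.py >/dev/null; echo '{"x": [-0.02, 0, 0.1, 0.2, 0.3, 0, 0, 0], "y": [0, 0, 0, 0, 0, 0, 0, 0], "z": [0, 0, 0, 0, 0, -0.6, -0.8, -0.8], "rz": [0, 0, 0, 0, 0, 0, 0, 0], "aperture": [0, 0, 0, 0, 0, 0, 0, 0]}' | python3 nudge.py >/dev/null;echo '{"x": [0.8, 0.8, 0.8, 0.8, 0], "y": [0, 0, 0, 0, 0], "z": [-0.6, 0, 0, 0, 0], "rz": [0, 0, 0, 0, 0], "aperture": [0, 0, 0, 0, 0]}' | python3 nudge.py >/dev/null; python3 g.py 0.07 0.006 0.023
python3 - <<'E'
from h import *
f=robot.grab_frame("top");cv2.imwrite("pics/t7.png",cv2.resize(f["image"][148:316,220:380,::-1],None,fx=3.5,fy=3.5,interpolation=cv2.INTER_CUBIC))
E
```

```text
t 11.95 board [0.0696 0.2017] z 0.1619 rpy [ 3.141e+00 -1.000e-03  1.766e+00] F [-0.6  0.1] 0.6
go [-0.1959 -0.0006  0.1387] turn 0.005
```

View pics/t7.png

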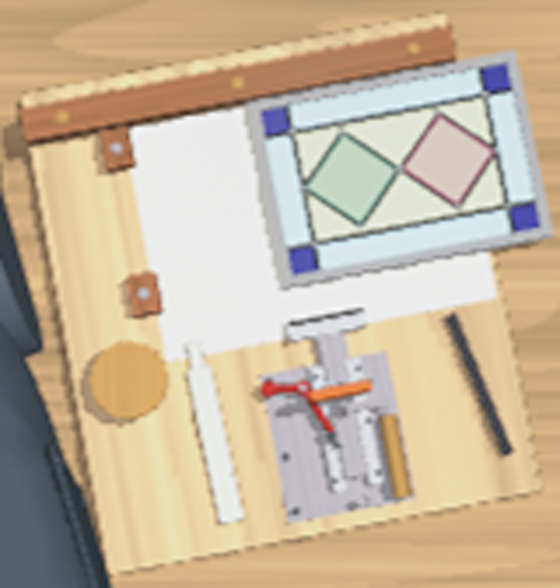

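The panel corners moved from (415,72) to (515,52), about 75 mm, so it overhangs by about 45 mm and lies straight along the fence. The clamp is open and the other things haven't moved.

```bash
python3 -c "
from plant import robot
print(robot.close_job())"
```

```text
the job is handed in; nothing more can be done
None
```

I handed the job in after about 12 s of robot time: the clamp hangs open on its catch, and the panel lies straight along the fence, about 45 mm out over the open edge by the last top picture. No verdict was returned.

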